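# Tip the practice pad flat and flip the case shut

## Task

The injection-practice pad stands on edge in its open blue case: push it over so that it lies flat inside, skin side up, and then push the case's lid over until it is fully closed. Only push with the fingers, without picking anything up, and leave everything else on the table where it is.

Things in the scene. Friction and masses are not known exactly. Their poses are not given: they have to be found in the camera images.
- case: open blue case, fixed to the table, 180 mm along its x, 220 mm along its y, 60 mm high, walls and floor 5 mm thick (floor surface 5 mm above the origin). Origin: centre of its underside, on the table; z up. Its lid is hinged along the rim on its +x side, which faces roughly to the robot's left.
- lid (a joint): angle of the blue lid (rad): 0 closed on the rim, 1.57 upright, more leans away from the case; stop at 2.2. Flat plate, 180 mm from hinge to free edge, 220 mm wide, 8 mm thick, 150 g; grey foam inside, white cross outside, no knob or latch. A stiff hinge (0.19 N m) holds it at any angle: it does not fall shut and must be pushed all the way, 1 to 3 N at its free edge.
- lid_hinge (a point): middle of the lid's hinge line, at the case's +x rim, 60.5 mm above the table; the hinge line runs along the case's y. It lies in the plane of the lid's inner face.
- lid_edge (a point): middle of the lid's free edge, on the outer face (the face that is on top when closed). Moves with the lid: 180 mm from the hinge along the lid and 8 mm out along the outer normal.
- pad: firm slab, skin-coloured face, black back, loose, on its long edge on the case's floor: 28 mm thick (its x), 90 mm wide (y), 80 mm high (z), about 0.25 kg. Origin: centre of the lower edge face. +x comes out of the skin face, at first within 0.25 rad of the case's -y (away from the robot). Pushed on the skin near the top, it falls by itself past about 20 degrees; there is room to lie flat.
- pad_middle (a point): centre of the pad's slab; 45 mm above the table while it stands, 19 mm when it lies flat on the case's floor.
- pad_push (a point): point on the skin face, in the middle of its width and 14 mm below the pad's top edge while it stands; a good place to push.
- vial_red: small amber vial with a red cap, 26 mm diameter, 49 mm tall, standing; origin at the centre of its underside. Leave it.
- vial_green: small amber vial with a green cap, 26 mm diameter, 49 mm tall, standing; origin at the centre of its underside. Leave it.
- vial_white: small white vial with a grey cap, 26 mm diameter, 49 mm tall, standing; origin at the centre of its underside. Leave it.
- syringe: capped syringe lying on the table, 150 mm long along its x (green cap to +x), 30 mm wide at the flange, 18 mm high; origin on the table near its middle. Leave it.
- tape: roll of white tape lying flat, 60 mm diameter, 25 mm high; origin at the centre of its underside. Leave it.
- wipes: white and blue carton of wipes, 60 x 100 x 50 mm high; origin at the centre of its underside. Leave it.
Mind the look-alikes: they are no part of the job. Leave any green look-alike of the pad alone.

How it is judged:
By the outcome, as a careful person would: the job done as asked, in the order asked, and still so for the second after the job is handed in, with the robot touching nothing.
It also fails if it takes over 54 s, if anything falls off the work surface, if the arm or the gripper's body presses on something with over 40 N, if the wrist force passes 120 N, or if a joint passes its speed limit or range.

## Robot

A 6-joint arm with a two-finger parallel gripper is mounted at the origin on the work surface. World frame = base frame: x ahead of the robot, y to its left, z up, the work surface at z = 0. Lengths are in m, angles in degrees, forces in N, time in s.
With the tool pointing down it reaches from about 0.25 to 0.725 m from the base axis. Payload 9.7 kg.
Tool frame: the origin (TCP) lies midway between the tips of the shut fingers; the grasp point (between the pads) lies 19 mm behind it; z points along the fingers, y is the line along which they close (so a half turn about z gives the same grasp; the last joint's range is limited). The gripper opens to 85 mm and grips with 20 to 120 N. Pads are 22 mm wide; open, the fingers measure 114 mm over their backs; the gripper's body (76 mm by 85 mm) begins 54 mm behind the grasp point. The pads swing forward as they close: fully open they stand 13 mm farther back than shut.
Start: joints at [-63.255, 4.979, 10.078, 95.1, 0, 90], TCP at [0.248, -0.491, 0.231] pointing down, gripper open.
Joint ranges: [-179.16, 179.16], [-48.56, 103.87], [-65.8, 70.77], [-126.05, 130.52], [-82.76, 87.17], [-180, 180]. Speed limits (degrees/s): [127.2, 127.2, 147.25, 180, 180, 180].

## Interface

Orientations are given as [roll, pitch, yaw] about the fixed x, y, z axes, in that order (R = Rz(yaw) Ry(pitch) Rx(roll)).
In Python, from workcell import readout, imaging, bot, spotter gives the robot as it stands.
- The arm moves only by the shell command python3 -m jog 'ROWS' [FORCE]. ROWS is JSON, a list of rows, each an object with "rotation": the turn, a rotation vector about the world's x, y, z in degrees, a list of three; "translation": the shift along the world's x, y, z in mm, a list of three; "grip": the finger opening in mm, from 0 to 85.4. In form: [{"rotation": [wx, wy, wz], "translation": [dx, dy, dz], "grip": grip}, ...]. A call has 1 to 20 rows; each row is the pose to reach, as a shift and turn from the pose commanded when the call began; what a row does not reach only later rows make up. A row lasts 1/10 s, in which the tool goes at most 50 mm and 8.59 degrees, less where a joint would pass 70% of its speed; a pose out of reach is approached as far as the arm can. A call with a gripper value outside its range is refused whole. The fingers move at their own pace and stop on an object; FORCE is the grip in N (left out, the last holds). Time passes only in rows, so rows that repeat a pose let the fingers close. It gives the time, the measured TCP pose, the force, the opening and the grip force at its end, in the units of the state.
- readout.get_obs(): the state, without advancing time (a new reading comes with each control period).
- imaging.camera(name): name is "scene" or "side" or "wrist"; returns (picture, depth): 420x560x3 uint8, red, green, blue; 420x560 float32, m along the optical axis (not along the pixel's ray), 0 where there is no reading.
- imaging.camera_info(name): a dict with "vertical_fov" (degrees; the focal length in pixels is half the picture's height over the tangent of half this angle, whatever the lens; pixels are square), "cx", "cy" (the principal point, pixels), "extrinsics" (4x4, takes a point from camera to world coordinates); the wrist camera has in their place "tool_from_camera" (4x4, takes a point from camera to tool coordinates, whose origin is the TCP and whose axes are the flange's). Camera axes: x right, y down, z forward; pixel columns grow to the right and rows downward; lengths in m; the calibration is good to about 2 mm. The wrist camera is an equidistant fisheye: a pixel r from the principal point sees the ray r / f radians off the axis. A picture is of the moment at which its call begins: read the wrist's pose just before it. camera_info takes no time and is no camera call.
- bot.job_done(): hands the job in; it is judged then, once.
Trained networks look in the newest picture that a camera, given by its name, has taken for a name from the list of things; names that differ only in an ending like _2 or _b are one class to them, and where a whole thing is asked for, a point or a joint stands for the part that bears it (a point fixed in the world has none). Each returns a list of dicts, best first, with "confidence" (0 to 1); they miss things now and then, are a little off and sometimes report something else, mostly with a low value. They report only what shows in the picture. A call takes as long as a camera call. They do not tell look-alikes from the thing itself.
- spotter.spot_in(camera, target): "box" ([centre column, centre row, width, height] in pixels, round what is visible of it).
- spotter.mark_of(camera, target): "uv" ([column, row] in pixels: a listed point, or the origin of a listed thing).
The state is a dict: "time": time; "q": joint angles; "qd": joint speeds; "joint_efforts": joint torques, N m; "ee_pos": TCP position; "tcp_rot": TCP orientation; "wrist_force": force on the tool from outside, world axes, zero at the start; "torque": the same for the moment, N m; "opening": finger opening in m; "grasp_force": force on a finger pad.
Only numpy, scipy, OpenCV 4.12 (cv2) and the standard library are available. Lean on these libraries where they do the work, as an engineer would, in place of code of your own. Each camera call takes 0.05 s, during which the arm holds its last target. There are 200 camera calls.

## Working session

There is one attempt and no reset: what is moved stays moved. The work goes in short steps, Python scripts to look and compute and a shell command to move; the robot and the scene stay as the last step left them, time stands still between calls to the robot, and variables do not carry over. Pictures are saved under pics/ and viewed, at most 10 in all, crops included, and the job is handed in when it is done.

```bash
mkdir -p pics; ls; cat > h.py <<'E'
import numpy as np, cv2
from workcell import readout, imaging, bot, spotter
from scipy.spatial.transform import Rotation as R
def cloud(name):
    img,d=imaging.camera(name); i=imaging.camera_info(name)
    f=img.shape[0]/2/np.tan(np.radians(i["vertical_fov"])/2)
    v,u=np.mgrid[:img.shape[0],:img.shape[1]]
    P=np.stack([(u-i["cx"])/f*d,(v-i["cy"])/f*d,d],-1)
    T=np.array(i["extrinsics"]); W=P@T[:3,:3].T+T[:3,3]
    W[d<=0]=np.nan
    return img,W
def save(n,img): cv2.imwrite("pics/"+n+".png",img[:,:,::-1])
E
python3 - <<'E'
from h import *
s=readout.get_obs(); print(s)
for c in ["scene","side"]:
    img,W=cloud(c); save(c,img); np.savez(c,img=img,W=W)
    for t in ["case","pad_push","pad_middle","lid_hinge","lid_edge"]:
        for m in spotter.mark_of(c,t)[:2]:
            u,v=np.round(m["uv"]).astype(int); print(c,t,m["confidence"],u,v,W[min(v,419),min(u,559)].round(3))
E
```

```text
pics
{'time': 0.0, 'q': array([-6.32552655e+01,  5.01088253e+00,  1.00344598e+01,  9.50987733e+01,
       -1.93827606e-04,  8.99995474e+01]), 'qd': array([-0.05975252, -0.02086941,  0.01661696,  0.09183558,  0.02392142,
       -0.06871934]), 'joint_efforts': array([-3.30603802e-05, -5.20389855e+01,  4.64800358e+01,  1.62167352e-02,
        4.97034171e-05,  1.57092677e-05]), 'ee_pos': array([ 0.24740745, -0.49096177,  0.2305852 ]), 'tcp_rot': array([-1.79924804e+02,  1.93233476e-04,  2.67451874e+01]), 'wrist_force': array([-0.33066123, -1.50568146,  0.16241826]), 'torque': array([-0.02371143, -0.01373879,  0.01127689]), 'grasp_force': 0.0, 'opening': 0.08581218232262387}
scene case 0.95 313 246 [0.635 0.104 0.192]
scene case 0.27 350 228 [0.579 0.124 0.228]
scene pad_push 0.88 179 300 [0.864 0.017 0.068]
scene pad_push 0.82 289 225 [ 0.598 -0.053  0.072]
scene pad_middle 0.87 429 257 [0.372 0.143 0.051]
scene pad_middle 0.73 182 301 [0.86  0.021 0.067]
scene lid_hinge 0.67 326 256 [0.588 0.08  0.109]
scene lid_edge 0.9 352 234 [0.571 0.122 0.208]
scene lid_edge 0.22 296 231 [ 0.598 -0.021  0.084]
side case 0.91 240 225 [ 0.551 -0.039  0.003]
side pad_push 0.74 367 154 [0.857 0.005 0.078]
side pad_push 0.7 130 173 [0.359 0.118 0.073]
side pad_middle 0.92 255 212 [ 0.573 -0.088  0.08 ]
side pad_middle 0.85 136 181 [0.366 0.117 0.05 ]
side lid_hinge 0.91 234 171 [0.57  0.06  0.066]
side lid_edge 0.92 221 88 [0.574 0.124 0.227]
side lid_edge 0.21 238 331 [ 0.483 -0.281  0.014]
```

View pics/scene.png

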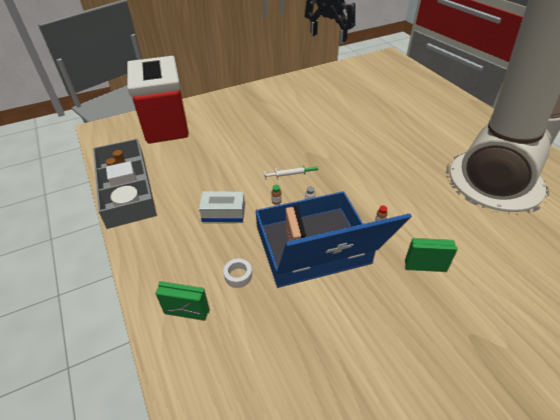

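View pics/side.png

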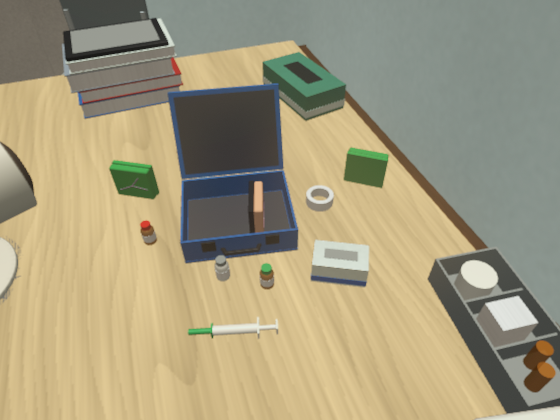

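The side view shows the case at about (240,210), with the lid leaning back (top edge at row 90). The pad is at (257,205), skin side to the right, which is +x. Green look-alikes are at (135,180) and (366,168), and the vials are near (148,232), (221,267) and (266,275). Next I'll measure from the clouds.

```bash
python3 - <<'E'
import numpy as np,cv2
for c in ["side","scene"]:
    z=np.load(c+".npz"); img,W=z["img"],z["W"]
    h=cv2.cvtColor(img,cv2.COLOR_RGB2HSV).astype(int)
    X=W[...,0];Y=W[...,1];Z=W[...,2]
    box=(X>.4)&(X<.75)&(Y>-.2)&(Y<.25)
    blue=(h[...,0]>100)&(h[...,0]<125)&(h[...,1]>120)&box
    rim=blue&(Z>.052)&(Z<.066)
    print(c,"rim",rim.sum(), cv2.minAreaRect((W[rim][:,:2]*1000).astype(np.float32)))
    skin=(h[...,0]<16)&(h[...,1]>60)&(h[...,2]>120)&(X>.52)&(X<.68)&(Y>-.13)&(Y<.1)&(Z>.02)
    P=W[skin]; print("skin",len(P),np.nanpercentile(P,[1,50,99],axis=0).round(3).tolist())
    for lo,hi in [(.02,.04),(.04,.06),(.06,.079),(.079,.1)]:
        q=P[(P[:,2]>lo)&(P[:,2]<hi)]
        if len(q): print(lo,len(q),np.percentile(q,[2,50,98],axis=0).round(3).tolist())
    lid=box&(Z>.08)&(Y>.03)
    L=W[lid]; 
    A=np.c_[L[:,0],L[:,1]*0+1,L[:,2]]; 
    cc=L.mean(0); n=np.linalg.svd(L-cc,full_matrices=False)[2][2]; print("lid",len(L),cc.round(3),n.round(3),L.max(0).round(3),L.min(0).round(3))
    dark=(X>.48)&(X<.68)&(Y>-.1)&(Y<.05)&(Z<.1)&(Z>.073); 
    D=W[dark]; print("padtop",len(D),cv2.minAreaRect((D[:,:2]*1000).astype(np.float32)) if len(D)>4 else 0)
    for n_,m in [("top",(Z>.02)&(Z<.3)&(Y<-.1)&(Y>-.35)&(X>.3)&(X<.8))]:
        k,lab,st,ce=cv2.connectedComponentsWithStats(m.astype(np.uint8))
        for i in range(1,k):
            if st[i,4]>30: q=W[lab==i]; print(n_,q.min(0).round(3),q.max(0).round(3))
s=np.load("side.npz");
cv2.imwrite("pics/crop.png",cv2.resize(s["img"][70:300,110:350,::-1],None,fx=2.5,fy=2.5,interpolation=cv2.INTER_CUBIC))
E
```

```text
side rim 557 ((550.0718994140625, -28.843833923339844), (187.47569274902344, 216.44439697265625), 79.65463256835938)
skin 418 [[0.572, -0.093, 0.028], [0.586, -0.069, 0.082], [0.623, 0.043, 0.085]]
0.02 50 [[0.572, -0.093, 0.027], [0.586, -0.086, 0.034], [0.626, 0.045, 0.039]]
0.04 44 [[0.572, -0.093, 0.041], [0.577, -0.09, 0.052], [0.583, -0.087, 0.06]]
0.06 56 [[0.572, -0.093, 0.061], [0.58, -0.09, 0.073], [0.609, -0.019, 0.079]]
0.079 268 [[0.572, -0.091, 0.079], [0.589, -0.055, 0.083], [0.606, -0.011, 0.085]]
lid 8338 [0.571 0.095 0.157] [-0.168 -0.914  0.368] [0.686 0.147 0.228] [0.401 0.044 0.08 ]
padtop 585 ((607.6375122070312, -13.589630126953125), (177.25096130371094, 47.87088394165039), 56.981502532958984)
top [ 0.426 -0.166  0.02 ] [ 0.647 -0.1    0.063]
top [ 0.636 -0.265  0.02 ] [ 0.752 -0.166  0.054]
top [ 0.546 -0.211  0.02 ] [ 0.572 -0.187  0.051]
scene rim 590 ((550.7393798828125, -27.15221405029297), (189.61572265625, 218.0431671142578), 79.62112426757812)
skin 265 [[0.572, -0.09, 0.074], [0.592, -0.046, 0.085], [0.609, -0.008, 0.087]]
0.04 2 [[0.565, -0.124, 0.046], [0.566, -0.123, 0.048], [0.568, -0.122, 0.05]]
0.06 13 [[0.587, -0.087, 0.074], [0.598, -0.052, 0.077], [0.608, -0.019, 0.079]]
0.079 250 [[0.575, -0.088, 0.08], [0.592, -0.046, 0.085], [0.608, -0.009, 0.087]]
lid 3240 [0.58  0.105 0.172] [ 0.171  0.921 -0.351] [0.686 0.147 0.23 ] [0.4  0.05 0.08]
padtop 450 ((608.0657958984375, -11.94757080078125), (175.96571350097656, 46.643348693847656), 57.34016799926758)
top [ 0.547 -0.206  0.02 ] [ 0.572 -0.184  0.053]
top [ 0.435 -0.164  0.02 ] [ 0.647 -0.1    0.064]
top [ 0.637 -0.263  0.02 ] [ 0.752 -0.165  0.055]
```

View pics/crop.png

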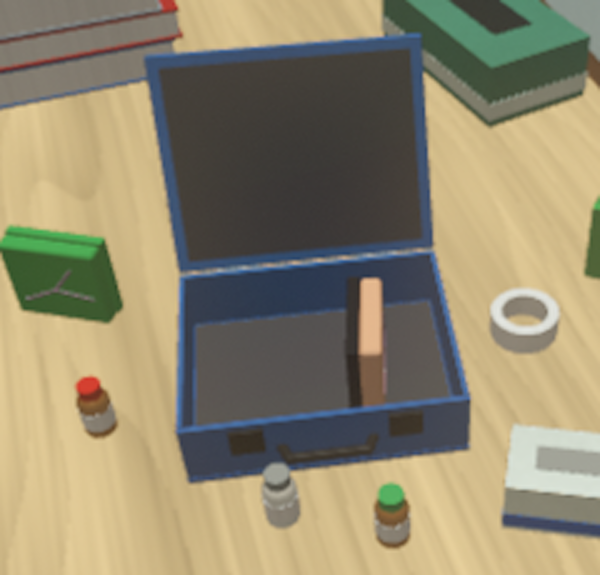

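```bash
python3 - <<'E'
import numpy as np,cv2
for c in ["side","scene"]:
    z=np.load(c+".npz"); img,W=z["img"],z["W"]
    X=W[...,0];Y=W[...,1];Z=W[...,2]
    m=(Z>.08)&(Z<.095)&(X>.53)&(X<.65)&(Y>-.12)&(Y<.02)
    k,lab,st,ce=cv2.connectedComponentsWithStats(m.astype(np.uint8)); i=1+st[1:,4].argmax()
    q=(W[lab==i][:,:2]*1000).astype(np.float32); print(c,len(q),cv2.minAreaRect(q),cv2.boxPoints(cv2.minAreaRect(q)).round().tolist())
    # lid in case frame
    C=np.array([.5505,-.028]); a=np.radians(79.6); ex=np.array([np.cos(a),np.sin(a)]); 
    L=W[(X>.42)&(X<.72)&(Z>.08)&(Y>.04)&(Y<.2)]; xc=(L[:,:2]-C)@ex; yc=(L[:,:2]-C)@[-ex[1],ex[0]]
    p=np.polyfit(L[:,2],xc,1); print("lid slope",p, "angle",90+np.degrees(np.arctan(p[0])), xc.max(),L[:,2].max(), np.percentile(yc,[1,99]))
E
```

```text
side 429 ((585.2286987304688, -48.36150360107422), (89.0765609741211, 27.140047073364258), 74.19207763671875) [[560.0, -88.0], [586.0, -95.0], [610.0, -9.0], [584.0, -2.0]]
lid slope [0.39591719 0.06254609] angle 111.59946411739075 0.1593107338663501 0.22829538093300855 [-0.10634912  0.10866247]
scene 410 ((585.1693725585938, -47.45907211303711), (89.33729553222656, 28.28407096862793), 72.85853576660156) [[558.0, -86.0], [586.0, -94.0], [612.0, -9.0], [585.0, -1.0]]
lid slope [0.37460881 0.07209725] angle 110.5363926707005 0.15927849091875212 0.230211268540576 [-0.10857103  0.10708698]
```

```bash
R='{"rotation":[0,0,-43],"translation":[381,430,0],"grip":0}'; python3 -m jog '[{"rotation":[0,0,-8],"translation":[32,36,0],"grip":0},{"rotation":[0,0,-16],"translation":[64,72,0],"grip":0},{"rotation":[0,0,-24],"translation":[96,108,0],"grip":0},{"rotation":[0,0,-32],"translation":[128,144,0],"grip":0},{"rotation":[0,0,-40],"translation":[160,180,0],"grip":0},{"rotation":[0,0,-43],"translation":[192,216,0],"grip":0},{"rotation":[0,0,-43],"translation":[224,252,0],"grip":0},{"rotation":[0,0,-43],"translation":[256,288,0],"grip":0},{"rotation":[0,0,-43],"translation":[288,324,0],"grip":0},{"rotation":[0,0,-43],"translation":[320,360,0],"grip":0},{"rotation":[0,0,-43],"translation":[350,395,0],"grip":0},{"rotation":[0,0,-43],"translation":[370,418,0],"grip":0},{"rotation":[0,0,-43],"translation":[381,430,0],"grip":0},{"rotation":[0,0,-43],"translation":[381,430,0],"grip":0},{"rotation":[0,0,-43],"translation":[381,430,0],"grip":0},{"rotation":[0,0,-43],"translation":[381,430,0],"grip":0}]'
```

```text
time: 2.2
ee_pos: [0.6175, -0.114, 0.2314]
tcp_rot: [-177.9, 0.1, -11.4]
wrist_force: [0.3, 0.6, -0.7]
opening: -0.0002
grasp_force: 0.0
```

```bash
python3 -m jog '[{"rotation":[0,0,0],"translation":[0,0,0],"grip":0},{"rotation":[0,0,0],"translation":[0,0,0],"grip":0},{"rotation":[0,0,0],"translation":[0,0,0],"grip":0},{"rotation":[0,0,0],"translation":[0,0,0],"grip":0}]'
```

```text
time: 2.6
ee_pos: [0.6176, -0.1142, 0.2315]
tcp_rot: [-177.9, 0.1, -11.4]
wrist_force: [0.6, 0.2, 0.0]
opening: 0.0005
grasp_force: 0.0
```

```bash
python3 -m jog '[{"rotation":[-1,0.2,-2],"translation":[6,27,0],"grip":0},{"rotation":[-2,0.4,-5],"translation":[11,53,0],"grip":0},{"rotation":[-2,0.4,-5],"translation":[11,53,-20],"grip":0},{"rotation":[-2,0.4,-5],"translation":[11,53,-50],"grip":0},{"rotation":[-2,0.4,-5],"translation":[11,53,-80],"grip":0},{"rotation":[-2,0.4,-5],"translation":[11,53,-110],"grip":0},{"rotation":[-2,0.4,-5],"translation":[11,53,-110],"grip":0},{"rotation":[-2,0.4,-5],"translation":[11,53,-110],"grip":0}]'; python3 - <<'E'
from h import *
img,d=imaging.camera("side"); save("s2",cv2.resize(img[70:300,110:350],None,fx=2.5,fy=2.5))
E
```

```text
time: 3.4
ee_pos: [0.617, -0.1154, 0.1206]
tcp_rot: [-177.9, 0.2, -11.5]
wrist_force: [-0.0, -0.7, 0.4]
opening: 0.0003
grasp_force: 0.0
```

View pics/s2.png

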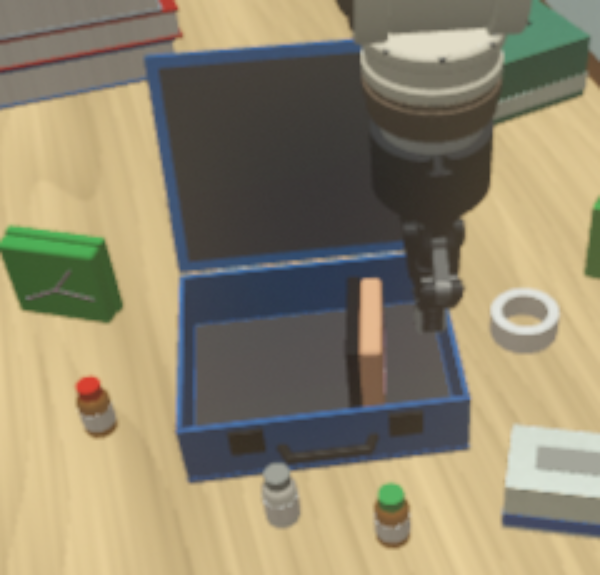

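The fingertip is at crop (432,320), right of the pad at (370,330) and clear of it. The sideways part of the last move wasn't carried out, so I'll check the joints.

```bash
python3 - <<'E'
from h import *
s=readout.get_obs(); print(s["q"].round(1),s["ee_pos"].round(4),s["joint_efforts"].round(1),s["qd"].round(1))
i=imaging.camera_info("side"); T=np.linalg.inv(np.array(i["extrinsics"])); p=T@np.r_[s["ee_pos"],1]; f=210/np.tan(np.radians(i["vertical_fov"])/2); print(p[0]/p[2]*f+i["cx"],p[1]/p[2]*f+i["cy"])
E
```

```text
[-11.5  15.1   9.4  84.5   2.1 179.9] [ 0.6175 -0.1152  0.1216] [ -0.9 -63.3  46.3  -0.1   0.    0. ] [-0.1 -0.6  1.8  0.8 -0.2  0. ]
281.63203738670967 199.85955642210783
```

```bash
python3 -m jog '[{"rotation":[0,0,8.5],"translation":[1,5,0],"grip":0},{"rotation":[0,0,17],"translation":[2,10,0],"grip":0},{"rotation":[0,0,25.5],"translation":[3,15,0],"grip":0},{"rotation":[0,0,34],"translation":[5,22,0],"grip":0},{"rotation":[0,0,42.5],"translation":[6,30,0],"grip":0},{"rotation":[0,0,51],"translation":[8,38,0],"grip":0},{"rotation":[0,0,59.5],"translation":[10,44,0],"grip":0},{"rotation":[0,0,68],"translation":[11,50,0],"grip":0},{"rotation":[0,0,76.5],"translation":[12,54,0],"grip":0},{"rotation":[0,0,85],"translation":[12,54,0],"grip":0},{"rotation":[0,0,85],"translation":[12,54,0],"grip":0},{"rotation":[0,0,85],"translation":[12,54,0],"grip":0}]'; python3 - <<'E'
from h import *
s=readout.get_obs(); print(s["q"].round(1),s["ee_pos"].round(4))
r=R.from_euler("xyz",s["tcp_rot"],degrees=True); print((R.from_euler("xyz",[180,0,73.5],degrees=True)*r.inv()).as_rotvec(degrees=True))
E
```

```text
time: 4.65
ee_pos: [0.6301, -0.0617, 0.1229]
tcp_rot: [-178.0, 0.1, 73.2]
wrist_force: [-0.1, -0.3, -0.7]
opening: -0.0001
grasp_force: 0.0
[ -5.7  17.7  12.8  87.1   0.3 101. ] [ 0.6301 -0.0617  0.1229]
[-0.51237183 -1.93213323  0.25573042]
```

```bash
python3 -m jog '[{"rotation":[-0.5,-1.9,0.3],"translation":[0,0,-20],"grip":0},{"rotation":[-0.5,-1.9,0.3],"translation":[0,0,-45],"grip":0},{"rotation":[-0.5,-1.9,0.3],"translation":[0,0,-58],"grip":0},{"rotation":[-0.5,-1.9,0.3],"translation":[0,0,-58],"grip":0},{"rotation":[-0.5,-1.9,0.3],"translation":[-5,1.5,-58],"grip":0},{"rotation":[-0.5,-1.9,0.3],"translation":[-10,3,-58],"grip":0},{"rotation":[-0.5,-1.9,0.3],"translation":[-15,4.5,-58],"grip":0},{"rotation":[-0.5,-1.9,0.3],"translation":[-20,6,-58],"grip":0},{"rotation":[-0.5,-1.9,0.3],"translation":[-24,7,-58],"grip":0},{"rotation":[-0.5,-1.9,0.3],"translation":[-28,8,-58],"grip":0},{"rotation":[-0.5,-1.9,0.3],"translation":[-32,9.5,-58],"grip":0},{"rotation":[-0.5,-1.9,0.3],"translation":[-36,10.5,-58],"grip":0},{"rotation":[-0.5,-1.9,0.3],"translation":[-40,12,-58],"grip":0},{"rotation":[-0.5,-1.9,0.3],"translation":[-44,13,-58],"grip":0},{"rotation":[-0.5,-1.9,0.3],"translation":[-48,14,-58],"grip":0},{"rotation":[-0.5,-1.9,0.3],"translation":[-52,15.5,-58],"grip":0},{"rotation":[-0.5,-1.9,0.3],"translation":[-54,16,-58],"grip":0},{"rotation":[-0.5,-1.9,0.3],"translation":[-54,16,-58],"grip":0},{"rotation":[-0.5,-1.9,0.3],"translation":[-54,16,-58],"grip":0}]'; python3 - <<'E'
from h import *
img,W=cloud("side"); save("s3",cv2.resize(img[70:300,110:350],None,fx=2.5,fy=2.5))
E
```

```text
time: 6.55
ee_pos: [0.5756, -0.0458, 0.0637]
tcp_rot: [-179.9, 0.0, 73.8]
wrist_force: [0.5, 0.5, -0.3]
opening: -0.0001
grasp_force: 0.0
```

View pics/s3.png

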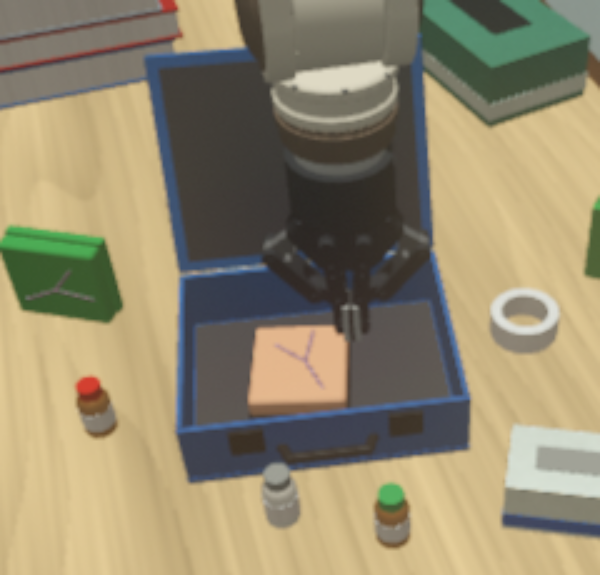

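The pad lies flat at crop (300,365), skin side up, with the finger clear of it. Next I'll lift, cross over the lid and go down behind it.

```bash
python3 -m jog '[{"rotation":[0,0,0],"translation":[0,0,30],"grip":0},{"rotation":[0,0,0],"translation":[0,0,70],"grip":0},{"rotation":[0,0,0],"translation":[0,0,110],"grip":0},{"rotation":[0,0,0],"translation":[0,0,150],"grip":0},{"rotation":[0,0,0],"translation":[0,0,185],"grip":0},{"rotation":[0,0,0],"translation":[0,0,216],"grip":0},{"rotation":[0,0,0],"translation":[0,0,216],"grip":0},{"rotation":[0,0,6],"translation":[2,35,216],"grip":0},{"rotation":[0,0,6],"translation":[4,75,216],"grip":0},{"rotation":[0,0,6],"translation":[6,115,216],"grip":0},{"rotation":[0,0,6],"translation":[9,155,216],"grip":0},{"rotation":[0,0,6],"translation":[12,195,216],"grip":0},{"rotation":[0,0,6],"translation":[14,225,216],"grip":0},{"rotation":[0,0,6],"translation":[14,242,216],"grip":0},{"rotation":[0,0,6],"translation":[14,242,216],"grip":0},{"rotation":[0,0,6],"translation":[14,242,216],"grip":0}]'; python3 - <<'E'
from h import *
img,W=cloud("side")
h=cv2.cvtColor(img,cv2.COLOR_RGB2HSV).astype(int)
X,Y,Z=W[...,0],W[...,1],W[...,2]
m=(h[...,0]<16)&(h[...,1]>60)&(h[...,2]>120)&(X>.46)&(X<.64)&(Y>-.11)&(Y<.05)&(Z>.02)&(Z<.1)
P=W[m];print(m.sum(),np.percentile(P,[2,50,98],axis=0).round(3).tolist(),cv2.minAreaRect((P[:,:2]*1000).astype(np.float32)))
print(readout.get_obs()["q"].round(1))
E
```

```text
time: 8.2
ee_pos: [0.5895, 0.1957, 0.2793]
tcp_rot: [-179.8, 0.1, 79.8]
wrist_force: [0.2, -0.4, 0.3]
opening: -0.0001
grasp_force: 0.0
1253 [[0.49, -0.08, 0.024], [0.53, -0.04, 0.032], [0.572, 0.011, 0.035]] ((532.2240600585938, -31.486312866210938), (90.78421783447266, 78.04401397705078), 73.06173706054688)
[ 18.3  17.1  29.5 102.6   0.  118.6]
```

```bash
python3 -m jog '[{"rotation":[0,0,0],"translation":[0,0,-25],"grip":0},{"rotation":[0,0,0],"translation":[0,0,-55],"grip":0},{"rotation":[0,0,0],"translation":[0,0,-74],"grip":0},{"rotation":[0,0,0],"translation":[-3,-15,-74],"grip":0},{"rotation":[0,0,0],"translation":[-6,-30,-74],"grip":0},{"rotation":[0,0,0],"translation":[-8,-45,-74],"grip":0},{"rotation":[0,0,0],"translation":[-10,-55,-74],"grip":0},{"rotation":[0,0,0],"translation":[-12,-65,-74],"grip":0},{"rotation":[0,0,0],"translation":[-14,-75,-74],"grip":0},{"rotation":[0,0,0],"translation":[-15.5,-85,-74],"grip":0},{"rotation":[0,0,0],"translation":[-17.5,-95,-74],"grip":0},{"rotation":[0,0,0],"translation":[-19,-105,-74],"grip":0},{"rotation":[0,0,0],"translation":[-21,-115,-73],"grip":0},{"rotation":[0,0,0],"translation":[-23,-127,-72],"grip":0},{"rotation":[0,0,0],"translation":[-26,-140,-72],"grip":0},{"rotation":[0,0,0],"translation":[-28,-153,-72],"grip":0},{"rotation":[0,0,0],"translation":[-28,-153,-72],"grip":0},{"rotation":[0,0,0],"translation":[-28,-153,-72],"grip":0}]'; python3 - <<'E'
from h import *
img,W=cloud("side"); save("s4",img)
E
```

```text
time: 10.05
ee_pos: [0.5615, 0.0426, 0.2078]
tcp_rot: [-179.9, 0.0, 79.7]
wrist_force: [0.3, 0.2, 0.4]
opening: -0.0005
grasp_force: 0.0
```

View pics/s4.png

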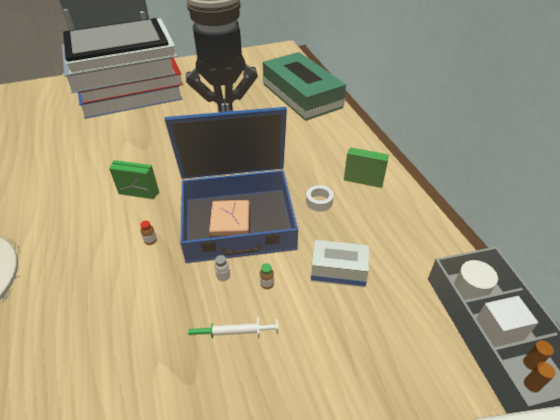

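The finger at (228,100) is behind the lid, which is now just short of upright (top edge at row 115). I'll follow the arc down.

```bash
python3 -m jog '[{"rotation":[0,0,0],"translation":[-2,-10,-3],"grip":0},{"rotation":[0,0,0],"translation":[-3.5,-20,-6],"grip":0},{"rotation":[0,0,0],"translation":[-5,-29,-9.5],"grip":0},{"rotation":[0,0,0],"translation":[-6.5,-37,-13],"grip":0},{"rotation":[0,0,0],"translation":[-9,-48,-20],"grip":0},{"rotation":[0,0,0],"translation":[-11,-58,-27],"grip":0},{"rotation":[0,0,0],"translation":[-12.5,-68,-35],"grip":0},{"rotation":[0,0,0],"translation":[-14,-77,-44],"grip":0},{"rotation":[0,0,0],"translation":[-15.5,-86,-54],"grip":0},{"rotation":[0,0,0],"translation":[-17,-93,-65],"grip":0},{"rotation":[0,0,0],"translation":[-18.5,-99,-77],"grip":0},{"rotation":[0,0,0],"translation":[-19.5,-105,-89],"grip":0},{"rotation":[0,0,0],"translation":[-20,-110,-101],"grip":0},{"rotation":[0,0,0],"translation":[-21,-113,-114],"grip":0},{"rotation":[0,0,0],"translation":[-21.5,-116,-126],"grip":0},{"rotation":[0,0,0],"translation":[-21.5,-117,-133],"grip":0},{"rotation":[0,0,0],"translation":[-21.5,-117,-138],"grip":0},{"rotation":[0,0,0],"translation":[-21.5,-117,-140],"grip":0},{"rotation":[0,0,0],"translation":[-21.5,-117,-140],"grip":0}]'
```

```text
time: 12.0
ee_pos: [0.5399, -0.0738, 0.0685]
tcp_rot: [-179.9, 0.1, 79.8]
wrist_force: [-4.3, -1.2, 7.0]
opening: 0.0001
grasp_force: 3.1
```

```bash
python3 -m jog '[{"rotation":[0,0,0],"translation":[0,0,-1],"grip":0},{"rotation":[0,0,0],"translation":[0,0,-2],"grip":0},{"rotation":[0,0,0],"translation":[0,0,-2],"grip":0}]'; python3 -m jog '[{"rotation":[0,0,0],"translation":[0,0,10],"grip":0},{"rotation":[0,0,0],"translation":[0,0,50],"grip":0},{"rotation":[0,0,0],"translation":[0,0,90],"grip":0},{"rotation":[0,0,0],"translation":[0,40,130],"grip":0},{"rotation":[0,0,0],"translation":[0,80,170],"grip":0},{"rotation":[0,0,0],"translation":[0,120,190],"grip":0},{"rotation":[0,0,0],"translation":[0,160,190],"grip":0},{"rotation":[0,0,0],"translation":[0,200,190],"grip":0},{"rotation":[0,0,0],"translation":[0,230,190],"grip":0},{"rotation":[0,0,0],"translation":[0,230,190],"grip":0},{"rotation":[0,0,0],"translation":[0,230,190],"grip":0}]'; python3 - <<'E'
from h import *
img,W=cloud("side"); save("s5",img)
C=np.array([.5505,-.028]); a=np.radians(79.6); ex=np.array([np.cos(a),np.sin(a)]); q=W[...,:2]-C; xc=q@ex; yc=q@np.array([-ex[1],ex[0]])
Z=W[...,2]
for x in [-.08,-.05,0,.05,.08]:
    m=(abs(xc-x)<.008)&(abs(yc)<.09)&(Z>.03); print(x,m.sum(),np.median(Z[m]).round(4))
E
```

```text
time: 12.3
ee_pos: [0.54, -0.0739, 0.0683]
tcp_rot: [-180.0, 0.0, 79.8]
wrist_force: [-10.0, -0.5, 19.6]
opening: -0.0
grasp_force: 9.7
time: 13.4
ee_pos: [0.54, 0.1569, 0.2557]
tcp_rot: [-179.9, 0.0, 79.9]
wrist_force: [0.2, 1.0, 0.0]
opening: 0.0003
grasp_force: 0.0
-0.08 611 0.068
-0.05 561 0.0679
0 484 0.068
0.05 451 0.0678
0.08 355 0.0677
```

View pics/s5.png

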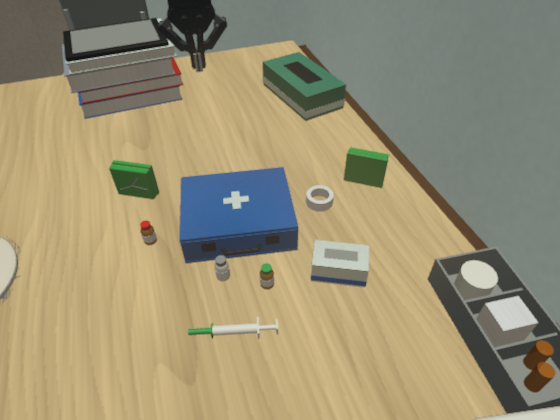

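The lid at (237,205) is closed and level at 68 mm all over. The other things haven't moved, and the arm is clear.

```bash
python3 -c "
from workcell import bot; print(bot.job_done())"
```

```text
the job is handed in; nothing more can be done
None
```

The pad lies flat in the case, skin side up, the lid is fully closed, nothing else was moved, and the job was handed in at about 13.5 s of the 54 s allowed.

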